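# Free the fastener carousel, turn the knobbed jar to the front and hold it

### The job

The fastener carousel on the fitter's bench is parked with its brake on. First stand the brake lever upright to free it, then turn the carousel until the tall jar with the knob on its lid stands at the front, in line with the pointed tongue of the stand, and hold the turntable still there by that jar: finish while still gripping it, with the lever left upright. Leave the other things on the bench where they lie.

Things in the scene. Friction and masses are not known exactly. Their poses are not given: they have to be found in the camera images.
- stand: fixed steel stand. Origin: on the bench (z = 0), on the turntable's vertical axis. Its -x axis points to the FRONT: a flat tongue (36 mm wide, 12 mm thick, pointed end) runs out that way, seen from 118 to 198 mm from the axis. The brake lever is on its +y side. Its place and yaw differ each time.
- carousel: turntable: aluminium disc, radius 118 mm, 57 to 69 mm above the bench, turns about its origin's vertical without end stops (friction 0.05 N m; brake on: 0.15 to 0.4 more). Six black-lidded jars on it, 84 mm from the axis, 60 degrees apart: the tall jar and five squat ones (tops under 132 mm high, radius up to 29 mm). Middle post: radius 14 mm, top 115 mm high.
- tall_jar: the tall jar, upright in a socket of the turntable 84 mm from its axis; it cannot be lifted out but twists in place about its own axis (0.02 N m). Body radius 25 mm, black lid of radius 26.5 mm with its top 163 mm above the bench, and on it a round knob. Origin: centre of its bottom, 69 mm above the bench.
- jar_knob (a point): centre of the round steel knob on the tall jar's lid: upright cylinder, 20 mm diameter, 32 mm high, its top 195 mm and this point 179 mm above the bench; the only knob on any lid. The jar is at the front when this point lies on the stand's -x axis.
- brake (a joint): angle of the brake lever, rad. 0 = upright (brake off); positive = leaning outwards, away from the turntable (from about 0.4 on a sprung pad presses on the turntable from below: brake on; stop at 0.75); negative = leaning in towards the jars (stop at -0.3). It stays where it is left; its handle needs about 3 N to move.
- lever_grip (a point): point on the lever's axis, 90 mm from the hinge, in its black cylindrical handle (20 mm diameter, from 66 to 106 mm from the hinge).
- lever_hinge (a point): middle of the lever's hinge: 165 mm from the turntable's axis on the stand's +y side, 30 mm above the bench. The hinge axis is level, parallel to the stand's x axis; the lever swings in the upright plane through the turntable's axis.
- channel: bystander: loose yellow metal channel, 110 x 50 x 34 mm, long along its x; origin under its centre
- flat_bar: bystander: loose steel bar 130 x 35 x 12 mm, long along its x; origin under its centre
- wire_brush: bystander: loose wooden wire brush, about 210 x 26 x 26 mm, long along its x; origin under its middle

How it is judged (in metres and radians):
On the way, in this order (a step that is already met when the one before it is completed fails the run):
1. the brake lever is stood upright, with the jar not yet at the front (value of joint brake between -0.18 and 0.18 rad), for 0.3 s.
2. the tall jar is at the front, held by the fingers (y of jar_knob in the frame of stand between -0.012 and 0.012 m and x of jar_knob in the frame of stand below -0.06 m and contact force between the fingers and tall_jar above 1.5 N), for 0.2 s.
At the end, for the whole second after the job is handed in: the fingers hold the tall jar (more than 1.5 N), its knob within 12 mm to either side of the stand's front line, the turntable still (under 0.08 rad/s), and the brake lever upright within 0.2 rad (all of step 2 and angular speed of carousel below 0.08 rad/s and value of joint brake between -0.2 and 0.2 rad); the arm keeps its last pose, push and grip.
It fails at once if a bystander (channel, bar or brush) is shifted by more than 20 mm (distance of any of channel, flat_bar, wire_brush from where it was at the start of the episode above 0.02 m).
It also fails if it takes over 53 s, if anything falls off the work surface, if the arm or the gripper's body presses on something with over 40 N, if the wrist force passes 120 N, or if a joint passes its speed limit or range.

### The arm

A 6-joint arm with a two-finger parallel gripper is mounted at the origin on the work surface. World frame = base frame: x ahead of the robot, y to its left, z up, the work surface at z = 0. Lengths are in mm, angles in rad, forces in N, time in s.
With the tool pointing down it reaches from about 375 to 925 mm from the base axis. Payload 5.7 kg.
Tool frame: the origin (TCP) lies on the centre line of the jaws, within the pads' length; the fingertips stand 25 mm ahead of it and the grasp point (between the pads) lies 6 mm ahead of it; z points along the fingers, y is the line along which they close (so a half turn about z gives the same grasp; the last joint's range is limited). The gripper opens to 88 mm and grips with 3 to 60 N. Pads are 20 mm wide; open, the fingers measure 115 mm over their backs; the gripper's body (75 mm by 178 mm) begins 61 mm behind the grasp point.
Start: joints at [1.104, 0.359, 1.51, -0, 1.272, -0.115], TCP at [206.745, 563.225, 247.623] pointing down, gripper open.
Joint ranges: [-2.97, 2.97], [-1.01, 2.36], [0.21, 2.38], [-0.96, 4.11], [0.2, 2.71], [-2.98, 2.98]. Speed limits (rad/s): [2.39, 2.39, 3.14, 3.14, 3.14, 3.14].

### API

Orientations are given as a rotation vector (axis times angle).
In Python, from workcell import arm, read_camera gives the robot as it stands.
- The arm moves only by the tool step_arm, never from a script. Its argument "rows" is a list of rows, each a list of 4 numbers: the shift along the world's x, y, z each as a share of 0.04 m, from -1 to 1, then the turn about the world's z as a share of 0.08 rad, from -1 to 1. In form: [[dx, dy, dz, spin], ...]. A call has 1 to 12 rows; each row shifts and turns the commanded pose from where the row before left it; what a row does not reach is not made up. A row lasts 1/12 s, in which the tool goes at most 41.7 mm and 7.16 degrees, less where a joint would pass 70% of its speed; a pose out of reach is approached as far as the arm can. A call with a number of a shift or a turn outside -1 to 1 is refused whole. A call with a gripper value outside its range is refused whole. "hand" is the gripper's target within -1 to 1 (fully open at 1, half-way at 0, shut at -1), set as the call begins (left out, the last holds). The fingers move at their own pace and stop on an object; the grip force is fixed at half the most. Time passes only in rows, so rows that do not move let the fingers close. It gives the time, the measured TCP pose, the force, the opening and the grip force at its end, in the units of the state.
- arm.state(): the state, without advancing time (a new reading comes with each control period).
- read_camera(name): name is "scene" or "top" or "wrist"; returns a dict with "image" (420x560x3 uint8, red, green, blue), "fx", "fy", "cx", "cy" (pixels), "origin" and "rotation" of the camera in the world. Camera axes: x right, y up, looking along -z (the intrinsics and any distortion apply to the point x, -y, -z); pixel columns grow to the right and rows downward; lengths in mm; the calibration is good to about 2 mm. A picture is of the moment at which its call begins. There is no depth.
- arm.sign_off(): hands the job in; it is judged then, once.
The state is a dict: "clock": time; "joint_pos": joint angles; "dq": joint speeds; "joint_efforts": joint torques, N m; "eef_pos": TCP position; "eef_rot": TCP orientation; "force": force on the tool from outside, world axes, zero at the start; "ft_torque": the same for the moment, N m; "grip_width": finger opening in mm; "grasp_force": force on a finger pad.
Only numpy, scipy, OpenCV 4.12 (cv2) and the standard library are available. Lean on these libraries where they do the work, as an engineer would, in place of code of your own. Each camera call takes 0.05 s, during which the arm holds its last target. There are 200 camera calls.

## Working session

There is one attempt and no reset: what is moved stays moved. The work goes in short steps, Python scripts to look and compute and a tool call to move; the robot and the scene stay as the last step left them, time stands still between calls to the robot, and variables do not carry over. Pictures are saved under pics/ and viewed, at most 10 in all, crops included, and the job is handed in when it is done.

Besides the shell and the picture viewer there is one more tool, called as name(argument=value, ...), one argument or row to a line, values as JSON. step_arm: Moves the arm, as the interface text tells. Its arguments: {"type":"object","properties":{"rows":{"type":"array"},"hand":{"type":"number"}},"required":["rows"]}

```bash
ls; mkdir -p pics; cat > h.py <<'E'
import numpy as np, cv2
from workcell import arm, read_camera
def snap(n,f):
    c=read_camera(n); cv2.imwrite('pics/'+f,cv2.cvtColor(c['image'],cv2.COLOR_RGB2BGR)); np.save('pics/'+f+'.npy',c,allow_pickle=True); return c
def load(f): return np.load('pics/'+f+'.npy',allow_pickle=True).item()
def ray(c,u,v):
    d=np.array([(u-c['cx'])/c['fx'],-(v-c['cy'])/c['fy'],-1.0]); return np.array(c['origin']),np.array(c['rotation'])@d
def onz(c,u,v,z):
    o,d=ray(c,u,v); return o+d*(z-o[2])/d[2]
def proj(c,p):
    q=np.array(c['rotation']).T@(np.array(p)-np.array(c['origin'])); return c['cx']+c['fx']*q[0]/-q[2], c['cy']-c['fy']*q[1]/-q[2]
E
python3 - <<'E'
from h import *
for n in('top','scene'):
    c=snap(n,n+'1.png'); print(n,{k:v for k,v in c.items() if k!='image'})
E
```

```text
pics
top {'fx': 507.35023849153737, 'fy': 507.35023849153737, 'cx': 287.5472527335696, 'cy': 211.84243555483525, 'origin': array([ 383.47729677, -123.57965445, 1166.91260461]), 'rotation': array([ 0.15995559, -0.15673237, -1.57281224])}
scene {'fx': 397.3689918980432, 'fy': 397.3689918980432, 'cx': 279.46605466886507, 'cy': 205.4646921014917, 'origin': array([ 901.43154062, -538.86627802,  773.94500854]), 'rotation': array([0.66772054, 0.19645434, 0.55368534])}
```

Rotation is a rotation vector; I'll fix the helper and look.

```bash
sed -i "s/np.array(c\['rotation'\])/cv2.Rodrigues(np.array(c['rotation']))[0]/g" h.py; cat h.py | tail -8
```

```text
c=read_camera(n); cv2.imwrite('pics/'+f,cv2.cvtColor(c['image'],cv2.COLOR_RGB2BGR)); np.save('pics/'+f+'.npy',c,allow_pickle=True); return c
def load(f): return np.load('pics/'+f+'.npy',allow_pickle=True).item()
def ray(c,u,v):
    d=np.array([(u-c['cx'])/c['fx'],-(v-c['cy'])/c['fy'],-1.0]); return np.array(c['origin']),cv2.Rodrigues(np.array(c['rotation']))[0]@d
def onz(c,u,v,z):
    o,d=ray(c,u,v); return o+d*(z-o[2])/d[2]
def proj(c,p):
    q=cv2.Rodrigues(np.array(c['rotation']))[0].T@(np.array(p)-np.array(c['origin'])); return c['cx']+c['fx']*q[0]/-q[2], c['cy']-c['fy']*q[1]/-q[2]
```

View pics/top1.png

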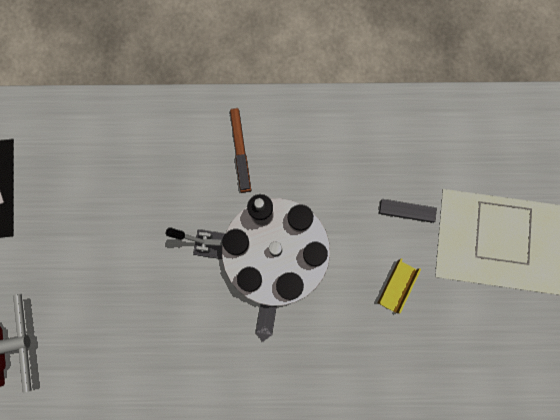

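View pics/scene1.png

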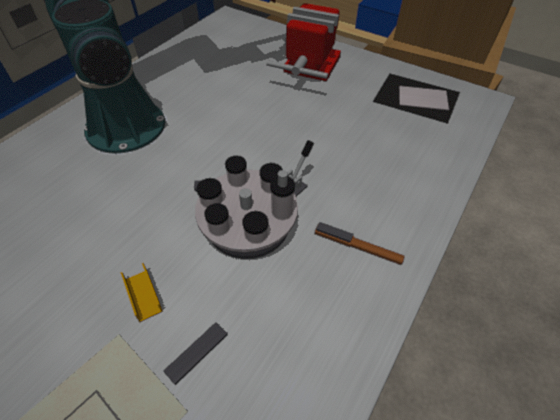

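The top view shows the knob at about (259,203), the post at (275,248), the tongue tip at (264,339), the lever handle at (168–183,231–236) leaning outwards, and the brush at (240,150), close to the tall jar. Next I'll convert these to positions.

```bash
cat > m.py <<'E'
from h import *
t=load('top1.png'); s=load('scene1.png')
def tri(p,q):
    o1,d1=ray(t,*p);o2,d2=ray(s,*q)
    A=np.stack([d1,-d2],1);x=np.linalg.lstsq(A,o2-o1,rcond=None)[0]
    a=o1+d1*x[0];b=o2+d2*x[1];return (a+b)/2,np.linalg.norm(a-b)
np.set_printoptions(precision=1,suppress=True)
im=cv2.cvtColor(t['image'],cv2.COLOR_RGB2HSV)
# lids: dark blobs
g=t['image'].max(2); m=((g<40)*255).astype('uint8'); m[:,:150]=0;m[:,345:]=0
n,l,st,ce=cv2.connectedComponentsWithStats(m)
for i in range(1,n):
    if st[i,4]>60: print(st[i],ce[i],onz(t,*ce[i],130))
print('post',onz(t,275,248,115),'knobtop',onz(t,259,203,195),'tip',onz(t,264,340,63))
print('knob tri',tri((259,203),(283,176)),'post tri',tri((275,248),(246,192)))
print('lever end tri',tri((168,231),(309,143)),'low',tri((184,236),(303,154)))
E
python3 m.py
python3 - <<'E'
import cv2
a=cv2.imread('pics/top1.png')[170:350,150:345]; cv2.imwrite('pics/c1.png',cv2.resize(a,None,fx=3.2,fy=3.2,interpolation=2))
E
```

```text
[248 195  25  26 421] [260.1 208.5] [602.7 -64.9 130. ]
[288 205  25  26 499] [299.8 217.5] [ 583.  -147.6  130. ]
[166 228  19  12 146] [174.9 233.4] [551.6 111.2 130. ]
[222 230  27  25 524] [235.2 241.9] [532.8 -13.9 130. ]
[303 243  24  24 414] [314.3 253.8] [ 507.  -176.4  130. ]
[206 245  16  14  91] [216.6 250. ] [516.5  24.2 130. ]
[237 267  25  25 456] [249.  279.2] [456.2 -42.8 130. ]
[276 273  27  27 542] [289.2 285.7] [ 442.4 -124.5  130. ]
post [521.5 -95.5 115. ] knobtop [600.1 -66.4 195. ] tip [333.1 -70.3  63. ]
knob tri (array([602.7, -65.5, 185.7]), np.float64(1.229132297661524)) post tri (array([523.1, -94. , 113.5]), np.float64(3.8632934894550854))
lever end tri (array([558.6, 129.1, 109. ]), np.float64(4.4688127378913585)) low (array([553.9, 102. ,  89. ]), np.float64(3.8049843357296287))
```

View pics/c1.png

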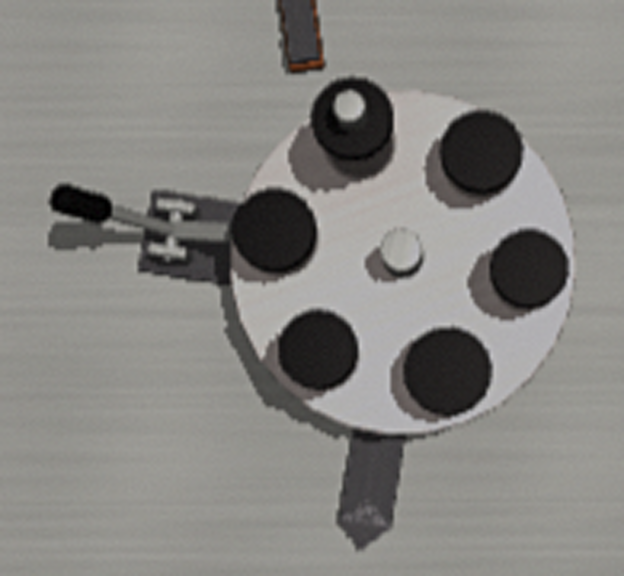

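The crop shows the knob at (350,108), the tongue tip at (361,548) and the hinge bracket's middle at (172,230). The lever handle spans (55,198) to (108,210), leaning outwards.

```bash
cat >> m.py <<'E'
print('-----')
f=lambda x,y:(150+x/3.2-.35,170+y/3.2-.35)
post=onz(t,*f(402,249),115); 
# disc outline: bright region hull, ellipse fit
x=cv2.cvtColor(t['image'],cv2.COLOR_RGB2HSV)
P=[f(*p) for p in [(573,255),(230,240),(400,436),(400,91),(525,150),(300,420),(520,385)]]
Q=np.array([onz(t,*p,69)[:2] for p in P])
from scipy.optimize import least_squares
r=least_squares(lambda a:np.hypot(*(Q-a[:2]).T)-a[2],[520,-95,118]);print('disc',r.x,r.fun)
tip=onz(t,*f(361,548),12); base=(onz(t,*f(353,432),12)+onz(t,*f(404,437),12))/2
hinge=onz(t,*f(172,230),34); knob=onz(t,*f(350,105),195)
A=(post[:2]+r.x[:2])/2
for n,p in dict(post=post,tip=tip,base=base,hinge=hinge,knob=knob).items():
    d=p[:2]-A; print(n,p,np.hypot(*d),np.degrees(np.arctan2(d[1],d[0])))
E
python3 m.py | sed -n '/-----/,$p'; python3 -c "
from workcell import arm;s=arm.state();print(s['eef_pos'],s['eef_rot'],s['grip_width'],s['joint_pos'])"
```

```text
-----
disc [519.3 -91.6 118.2] [ 1.4 -3.1 -2.5  1.6 -0.9  5.1 -1.7]
post [522.7 -96.1 115. ] 2.8011957733142077 -53.53678064192167
tip [328.8 -64.5  12. ] 194.3837838513112 171.32773676049501
base [405.8 -76.6  12. ] 116.47297722355017 171.4837554353687
hinge [548.1  68.   34. ] 164.04768392891242 80.48085254195271
knob [601.2 -66.5 195. ] 84.73575856442997 18.80291858828673
[206.48168621 562.71688535 246.89512162] [-5.49679512e-01 -3.09265203e+00  2.56350066e-03] 87.88265120155928 [ 1.10392171e+00  3.59432422e-01  1.51132118e+00 -1.87162940e-05
  1.27253753e+00 -1.15068396e-01]
```

Front is at about 171°, so the stand's yaw is about -9°. The axis is at about (521.5,-94), the hinge at (548,68), and the knob sits at 18.8°. The lever leans about 0.62 rad, which puts the grip near (556,120,103). Radii and heights match the given sizes, so I'll move now.

step_arm(
  rows=[
    [0.7,-0.92,0.2,-1],
    [0.7,-0.92,0,-1],
    [0.7,-0.92,0,-1],
    [0.7,-0.92,0,-1],
    [0.7,-0.92,0,-1],
    [0.7,-0.92,0,-1],
    [0.7,-0.92,0,-1],
    [0.7,-0.92,0,-1],
    [0.7,-0.92,0,-1],
    [0.7,-0.92,0,-1],
    [0.7,-0.92,0,-1],
    [0.7,-0.92,0,-1],
  ],
  hand=1,
)

```text
clock: 1.1
eef_pos: [509.8, 163.8, 254.5]
eef_rot: [-1.921, -2.485, 0.001]
force: [0.2, -0.1, 0.7]
grip_width: 88.0
grasp_force: 0.0
```

step_arm(
  rows=[
    [0.3,0,-0.2,-1],
    [0,0,0,-1],
    [0,0,0,-1],
    [0,0,0,-1],
    [0,0,0,-1],
    [0,0,0,-0.2],
    [0,0,0,0],
    [0,0,0,0],
  ],
)

```text
clock: 1.77
eef_pos: [520.9, 165.8, 246.5]
eef_rot: [-2.386, -2.043, 0.001]
force: [-0.2, -0.1, 0.2]
grip_width: 87.7
grasp_force: 0.0
```

```bash
cat > st.py <<'E'
from workcell import arm
import numpy as np, cv2
s=arm.state(); R=cv2.Rodrigues(np.array(s['eef_rot'],float))[0]
print(s['clock'],np.round(s['eef_pos'],1),'yaw y',np.degrees(np.arctan2(R[1,1],R[0,1])),np.round(R[:,2],3),s['grip_width'],np.round(s['force'],1),np.round(s['joint_pos'],2))
E
python3 st.py; python3 -c "
from h import *
snap('wrist','w1.png')"
```

```text
1.7667 [520.9 165.8 246.5] yaw y -8.865003024536836 [-0.001 -0.    -1.   ] 87.65894203348407 [-0.2 -0.1  0.2] [0.18 0.28 1.63 0.   1.23 0.34]
```

View pics/w1.png

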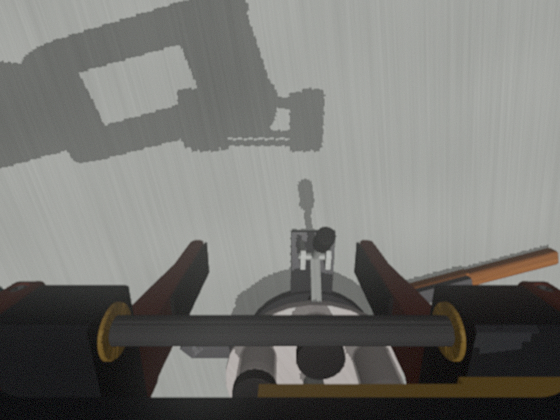

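The wrist view shows the lever handle from about (324,230) to (316,255), with the hinge at about (316,262), between the fingers. I'll check the estimate with this ray.

```bash
python3 - <<'E'
from h import *
c=load('w1.png')
print(c['origin'])
for p in [(556,120,103),(548,68,30),(600,-66.5,195),(565,132,116)]: print(p,proj(c,p))
g=c['image'].max(2);m=((g<45)*255).astype('uint8');m[:,:300]=0;m[:,340:]=0;m[:222]=0;m[255:]=0
n,l,st,ce=cv2.connectedComponentsWithStats(m)
for i in range(1,n): print(st[i],ce[i],onz(c,*ce[i],103),onz(c,*ce[i],112))
E
```

```text
[533.83294761 244.09931672 382.62839305]
(556, 120, 103) (np.float64(321.3659011550175), np.float64(240.61559706768023))
(548, 68, 30) (np.float64(312.54838137811225), np.float64(255.9096034414809))
(600, -66.5, 195) (np.float64(407.7458220637241), np.float64(465.62315936634445))
(565, 132, 116) (np.float64(331.0134302230017), np.float64(233.19583533185195))
```

Agrees to about 3 px, so I'll aim for TCP (557,120,109).

step_arm(
  rows=[
    [0.45,-0.58,-0.4,0],
    [0.45,-0.57,-0.4,0],
    [0,0,-0.7,0],
    [0,0,-0.7,0],
    [0,0,-0.6,0],
    [0,0,-0.6,0],
    [0,0,0,0],
    [0,0,0,0],
    [0,0,0,0],
  ],
)

```text
clock: 2.57
eef_pos: [557.9, 120.0, 111.8]
eef_rot: [2.388, 2.041, 0.002]
force: [0.9, 0.5, -1.0]
grip_width: 87.9
grasp_force: 0.0
```

step_arm(
  rows=[
    [0,0,0,0],
    [0,0,0,0],
    [0,0,0,0],
    [0,0,0,0],
    [0,0,0,0],
    [0,0,0,0],
    [0,0,0,0],
    [0,0,0,0],
    [0,0,0,0],
    [0,0,0,0],
  ],
  hand=-1,
)

```text
clock: 3.4
eef_pos: [557.1, 119.8, 110.7]
eef_rot: [-2.389, -2.04, 0.0]
force: [0.3, -0.3, 0.5]
grip_width: 24.6
grasp_force: 0.0
```

```bash
python3 st.py
```

```text
3.4 [557.1 119.8 110.7] yaw y -8.994183164080699 [-0. -0. -1.] 24.55304199088351 [ 0.3 -0.3  0.5] [ 0.09  0.47  1.72 -0.    0.95  0.25]
```

step_arm(
  rows=[
    [0,0,0,0],
    [0,0,0,0],
    [0,0,0,0],
    [0,0,0,0],
  ],
)

```text
clock: 3.73
eef_pos: [557.4, 119.7, 110.7]
eef_rot: [2.389, 2.04, 0.0]
force: [2.2, -0.5, -1.0]
grip_width: 19.5
grasp_force: 30.0
```

Gripped at 19.5 mm, which fits the 20 mm handle. Swinging the lever upright along its arc.

step_arm(
  rows=[
    [-0.025,-0.16,0.1,0],
    [-0.025,-0.16,0.09,0],
    [-0.025,-0.16,0.075,0],
    [-0.025,-0.16,0.06,0],
    [-0.025,-0.16,0.045,0],
    [-0.025,-0.16,0.03,0],
    [-0.025,-0.16,0.01,0],
    [-0.025,-0.16,0,0],
    [0,0,0,0],
    [0,0,0,0],
    [0,0,0,0],
    [0,0,0,0],
  ],
)

```text
clock: 4.73
eef_pos: [549.2, 68.0, 128.5]
eef_rot: [2.389, 2.039, 0.001]
force: [-0.4, 1.4, 7.7]
grip_width: 18.7
grasp_force: 30.0
```

```bash
python3 st.py;  python3 - <<'E'
from h import *
c=snap('scene','s2.png')
for a in (0,.1,.2): print(a,[np.round(proj(c,(548+.156*r*np.sin(a),68.5+.988*r*np.sin(a),30+r*np.cos(a)))) for r in (0,66,106)])
cv2.imwrite('pics/c2.png',cv2.resize(cv2.imread('pics/s2.png')[90:290,170:420],None,fx=3,fy=3))
E
```

```text
4.7333 [549.2  68.  128.5] yaw y -9.020332431941576 [ 0.001 -0.    -1.   ] 18.733164914458992 [-0.4  1.4  7.7] [-0.    0.43  1.74 -0.    0.97  0.16]
0 [array([293., 178.]), array([293., 159.]), array([294., 147.])]
0.1 [array([293., 178.]), array([295., 158.]), array([297., 145.])]
0.2 [array([293., 178.]), array([297., 157.]), array([299., 143.])]
```

View pics/c2.png

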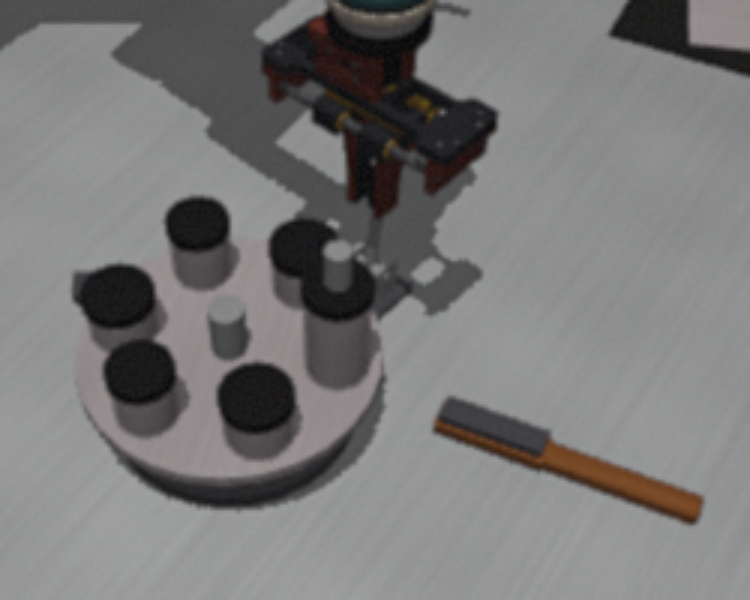

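The lever shaft now stands vertical in the crop, x about 379 from y 210 to 265, as projected for angle 0. Holding there already lasted more than 0.3 s. I'll release it, rise, and go to the knob with the fingers turned to close tangentially.

step_arm(
  rows=[
    [0,0,0,0],
    [0,0,0,0],
    [0,0,0,0],
    [0,0,0,0],
    [0,0,0,0],
    [0,0,0,0],
    [0,0,0,0],
    [0,0,0.5,0],
    [0,0,0.7,0],
    [0,0,0.7,0],
    [0,0,0.7,0],
    [0,0,0.7,0],
  ],
  hand=1,
)

```text
clock: 5.78
eef_pos: [548.8, 68.6, 260.3]
eef_rot: [-2.388, -2.04, 0.001]
force: [0.4, 0.2, -0.5]
grip_width: 87.9
grasp_force: 0.0
```

step_arm(
  rows=[
    [0.1,-0.3,0.3,-1],
    [0.1,-0.3,0,-1],
    [0.1,-0.3,0,-1],
    [0.1,-0.3,0,-1],
    [0.1,-0.3,0,-1],
    [0.1,-0.3,0,-1],
    [0.1,-0.3,0,-1],
    [0.1,-0.3,0,-1],
    [0.1,-0.3,0,-1],
    [0.1,-0.3,0,-1],
    [0.1,-0.3,0,-1],
    [0,0,0,-1],
  ],
)

```text
clock: 6.78
eef_pos: [593.8, -65.5, 270.9]
eef_rot: [3.062, 0.698, -0.0]
force: [0.3, -0.1, 0.0]
grip_width: 87.8
grasp_force: 0.0
```

step_arm(
  rows=[
    [0,0,0,-1],
    [0,0,0,-0.5],
    [0,0,0,0],
    [0,0,0,0],
  ],
)

```text
clock: 7.12
eef_pos: [593.0, -63.4, 271.0]
eef_rot: [-3.097, -0.524, 0.001]
force: [0.5, -0.1, 0.2]
grip_width: 88.1
grasp_force: 0.0
```

```bash
python3 st.py;  python3 - <<'E'
from h import *
c=snap('wrist','w2.png'); snap('scene','s3.png')
print(np.round(proj(c,(600.5,-66,195))),np.round(proj(c,(548,68.5,136))))
a=cv2.imread('pics/w2.png'); b=cv2.imread('pics/s3.png')[60:270,170:450]
cv2.imwrite('pics/c3.png',np.hstack([cv2.resize(a,(400,300)),cv2.resize(b,(400,300))]))
E
```

```text
7.1167 [593.  -63.4 271. ] yaw y -70.79060654544323 [-0.  0. -1.] 88.08350694479101 [ 0.5 -0.1  0.2] [-0.22  0.33  1.49  0.    1.32  1.01]
[287. 221.] [133. 205.]
```

View pics/c3.png

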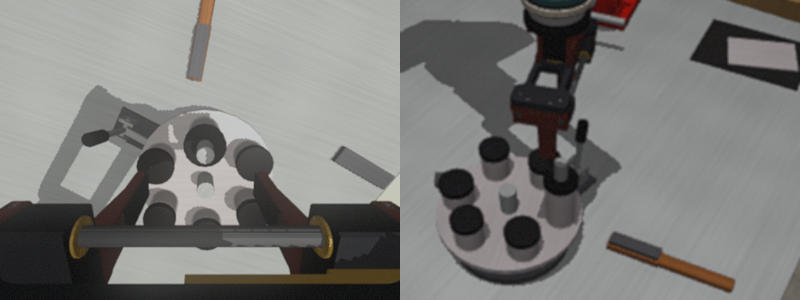

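In the left part the knob shows at wrist (286,217), as predicted. The handle may still lean about 0.1 rad outwards, so I'll measure it.

```bash
python3 - <<'E'
from h import *
np.set_printoptions(precision=1,suppress=True)
w=load('w2.png');s=load('s3.png')
def blob(c,box,th=45):
    g=c['image'].max(2);m=np.zeros(g.shape,'uint8');x0,y0,x1,y1=box;m[y0:y1,x0:x1]=(g[y0:y1,x0:x1]<th)*255
    n,l,st,ce=cv2.connectedComponentsWithStats(m);i=1+np.argmax(st[1:,4]);print(st[i],ce[i])
    ys,xs=np.where(l==i);return ce[i],cv2.minAreaRect(np.c_[xs,ys].astype('float32'))
for c,b in((w,(105,175,158,210)),(s,(285,138,310,170))):
    ce,r=blob(c,b);print(r)
    for a in(-.1,0,.05,.1,.15,.2): print(a,*[np.array(proj(c,(548+.156*q*np.sin(a),68.5+.988*q*np.sin(a),30+q*np.cos(a)))) for q in (66,86,106)])
E
```

```text
Traceback (most recent call last):
ValueError: attempt to get argmax of an empty sequence
```

```bash
python3 - <<'E'
from h import *
np.set_printoptions(precision=1,suppress=True)
w=load('w2.png');s=load('s3.png')
def blob(c,box,th):
    g=c['image'].max(2);m=np.zeros(g.shape,'uint8');x0,y0,x1,y1=box;m[y0:y1,x0:x1]=(g[y0:y1,x0:x1]<th)*255
    n,l,st,ce=cv2.connectedComponentsWithStats(m);i=1+np.argmax(st[1:,4]);print(st[i],ce[i])
    ys,xs=np.where(l==i);return cv2.minAreaRect(np.c_[xs,ys].astype('float32'))
for c,b,th in((w,(105,175,158,210),75),(s,(285,138,310,170),50)):
    print(blob(c,b,th))
    for a in(-.1,0,.05,.1,.15,.2): print(a,*[np.array(proj(c,(548+.156*q*np.sin(a),68.5+.988*q*np.sin(a),30+q*np.cos(a)))) for q in (0,66,86,106)])
E
```

```text
[115 182  39  23 633] [133.2 192.6]
((133.94117736816406, 192.76470947265625), (18.432706832885742, 39.290767669677734), 75.96376037597656)
-0.1 [172.5 182.1] [156.9 197.4] [150.9 203.3] [144.2 210. ]
0 [172.5 182.1] [151.  194.7] [142.8 199.6] [133.4 205.1]
0.05 [172.5 182.1] [148.2 193.3] [138.8 197.6] [128.1 202.6]
0.1 [172.5 182.1] [145.4 191.8] [134.9 195.6] [123.  199.9]
0.15 [172.5 182.1] [142.7 190.3] [131.2 193.5] [118.1 197.2]
0.2 [172.5 182.1] [140.1 188.8] [127.5 191.4] [113.3 194.4]
[293 144   8  17 107] [296.6 151.9]
((296.5, 152.0), (16.0, 7.0), 90.0)
-0.1 [292.5 177.8] [291.5 160.7] [291.1 155.1] [290.8 149.3]
0 [292.5 177.8] [293.3 159.2] [293.5 153.1] [293.7 146.9]
0.05 [292.5 177.8] [294.1 158.5] [294.7 152.3] [295.2 145.8]
0.1 [292.5 177.8] [295.  157.9] [295.8 151.4] [296.6 144.8]
0.15 [292.5 177.8] [295.9 157.3] [296.9 150.7] [298.1 143.9]
0.2 [292.5 177.8] [296.7 156.8] [298.1 150. ] [299.5 143.1]
```

Two views suggest about 0.12 rad, which is too near the limit. I'll triangulate from three views, using the top view for the direction.

```bash
python3 - <<'E'
from h import *
np.set_printoptions(precision=1,suppress=True)
t=snap('top','t3.png');w=load('w2.png');s=load('s3.png')
def tri(*obs):
    A=np.zeros((3,3));b=np.zeros(3);L=[]
    for c,p in obs:
        o,d=ray(c,*p);d/=np.linalg.norm(d);P=np.eye(3)-np.outer(d,d);A+=P;b+=P@o;L.append((P,o))
    x=np.linalg.solve(A,b);return x,[np.linalg.norm(P@(x-o)) for P,o in L]
print('handle w+s',tri((w,(133.5,192.7)),(s,(296.6,151.9))))
print([np.round(proj(t,(548+.156*q*np.sin(a),68.5+.988*q*np.sin(a),30+q*np.cos(a)))) for a in(0,.15) for q in (0,66,106)])
A=[cv2.resize(t['image'][200:275,150:250],(400,300),interpolation=2),cv2.resize(w['image'][150:240,90:210],(400,300),interpolation=2),
 cv2.resize(s['image'][125:200,250:350],(400,300),interpolation=2)]
cv2.imwrite('pics/c4.png',cv2.cvtColor(np.vstack([np.hstack(A[:2]),np.hstack([A[2],A[2]*0])]),cv2.COLOR_RGB2BGR))
E
```

```text
handle w+s (array([549.9,  80.6, 111.4]), [np.float64(0.292997960935819), np.float64(0.2929979609358385)])
[array([203., 242.]), array([198., 237.]), array([195., 235.]), array([203., 242.]), array([194., 237.]), array([187., 233.])]
```

View pics/c4.png

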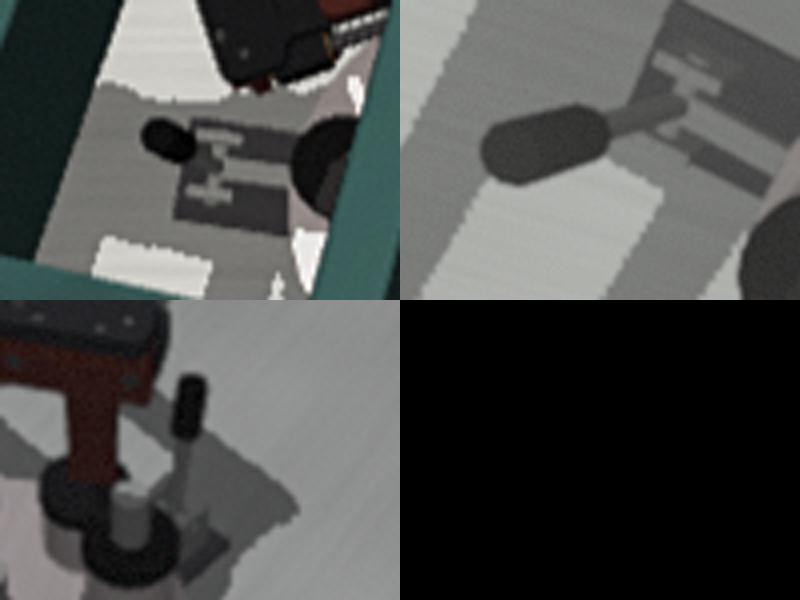

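All three views put the handle centre near (550,80.5), which is a lean of about 0.13 rad. I'll return with the fingers closing along the swing direction, part-open and centred on the hinge plane, so that closing centres the lever upright.

step_arm(
  rows=[
    [-0.16,0.47,0,-0.9],
    [-0.16,0.47,0,-0.9],
    [-0.16,0.47,0,-0.9],
    [-0.16,0.47,0,-0.9],
    [-0.16,0.47,0,-0.9],
    [-0.16,0.47,0,-0.9],
    [-0.16,0.47,0,-0.75],
    [0,0,0,0],
    [0,0,0,0],
    [0,0,0,0],
  ],
  hand=0.3,
)

```text
clock: 8.1
eef_pos: [548.7, 67.8, 271.2]
eef_rot: [3.132, -0.245, 0.001]
force: [-0.2, 0.3, 0.2]
grip_width: 57.0
grasp_force: 0.0
```

```bash
python3 st.py
```

```text
8.1 [548.7  67.8 271.2] yaw y -98.94542818716754 [ 0.001 -0.    -1.   ] 56.95330140878516 [-0.2  0.3  0.2] [-0.    0.27  1.58 -0.    1.29  1.73]
```

step_arm(
  rows=[
    [0,0.03,-0.6,0],
    [0,0,-0.6,0],
    [0,0,-0.6,0],
    [0,0,-0.4,0],
    [0,0,-0.4,0],
    [0,0,-0.4,0],
    [0,0,-0.3,0],
    [0,0,-0.3,0],
    [0,0,0,0],
    [0,0,0,0],
  ],
)

```text
clock: 8.93
eef_pos: [548.3, 68.5, 126.6]
eef_rot: [3.132, -0.249, -0.002]
force: [0.2, 0.2, -0.6]
grip_width: 57.3
grasp_force: 0.0
```

step_arm(
  rows=[
    [0,0,0,0],
    [0,0,0,0],
    [0,0,0,0],
    [0,0,0,0],
    [0,0,0,0],
    [0,0,0,0],
    [0,0,0,0],
    [0,0,0,0],
    [0,0,0,0],
    [0,0,0,0],
  ],
  hand=-1,
)

```text
clock: 9.77
eef_pos: [548.9, 69.2, 127.8]
eef_rot: [3.131, -0.248, 0.002]
force: [0.3, 1.5, 6.4]
grip_width: 19.5
grasp_force: 29.9
```

Gripped at 19.5 mm, centred on the hinge plane. Releasing part-open and rising, then back to the knob.

step_arm(
  rows=[
    [0,0,0,0],
    [0,0,0,0],
    [0,0,0,0],
    [0,0,0,0],
    [0,0,0,0],
    [0,0,0,0],
    [0,0,0.5,0],
    [0,0,0.8,0],
    [0,0,0.8,0],
    [0,0,0.8,0],
    [0,0,0.7,0],
    [0,0,0,0],
  ],
  hand=0.3,
)

```text
clock: 10.77
eef_pos: [551.7, 69.4, 277.2]
eef_rot: [-3.131, 0.248, -0.016]
force: [0.4, -0.5, 0.4]
grip_width: 56.9
grasp_force: 0.0
```

step_arm(
  rows=[
    [0.19,-0.48,0,0.9],
    [0.19,-0.48,0,0.9],
    [0.19,-0.48,0,0.9],
    [0.19,-0.48,0,0.9],
    [0.19,-0.48,0,0.9],
    [0.19,-0.48,0,0.9],
    [0.18,-0.48,0,0.75],
    [0,0,0,0],
    [0,0,0,0],
    [0,0,0,0],
  ],
  hand=0.3,
)

```text
clock: 11.6
eef_pos: [600.4, -64.4, 270.4]
eef_rot: [-3.097, -0.519, 0.002]
force: [0.5, 1.1, -0.1]
grip_width: 57.2
grasp_force: 0.0
```

```bash
python3 st.py; python3 - <<'E'
from h import *
np.set_printoptions(precision=1,suppress=True)
w=snap('wrist','w5.png');s=snap('scene','s5.png')
g=s['image'].max(2);m=np.zeros(g.shape,'uint8');m[138:170,282:310]=(g[138:170,282:310]<50)*255
n,l,st,ce=cv2.connectedComponentsWithStats(m);print(st[1:],ce[1:])
for a in(-.05,0,.05,.13): print(a,*[np.array(proj(c,(548+.156*q*np.sin(a),68.5+.988*q*np.sin(a),30+q*np.cos(a)))) for c in (s,w) for q in (86,)])
print(proj(w,(600.5,-66,195)))
cv2.imwrite('pics/c5.png',cv2.cvtColor(np.hstack([cv2.resize(w['image'],(480,360)),cv2.resize(s['image'][125:215,250:330],(320,360))]),cv2.COLOR_RGB2BGR))
E
```

```text
11.6 [600.4 -64.4 270.4] yaw y -70.96239704295824 [-0.002  0.001 -1.   ] 57.18881627187382 [ 0.5  1.1 -0.1] [-0.22  0.35  1.47  0.    1.33  1.02]
[[282 138  16  29 291]] [[288.9 149.7]]
-0.05 [292.3 154.1] [144.4 208.2]
0 [293.5 153.1] [140.3 206.4]
0.05 [294.7 152.3] [136.4 204.4]
0.13 [296.5 151. ] [130.3 201.2]
(np.float64(282.2526638306323), np.float64(229.05816642668307))
```

View pics/c5.png

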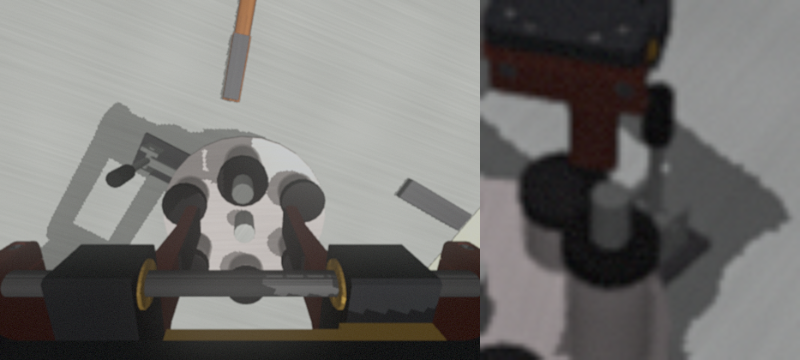

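The handle is now at scene (294.4,153.8) and wrist (141,204), so the lever is upright within about 0.03 rad. The knob top at wrist (282,228) matches the prediction, so I'll descend and grip it.

step_arm(
  rows=[
    [0,-0.04,-0.4,0],
    [0,0,-0.4,0],
    [0,0,-0.4,0],
    [0,0,-0.4,0],
    [0,0,-0.36,0],
    [0,0,0,0],
    [0,0,0,0],
    [0,0,0,0],
  ],
)

```text
clock: 12.37
eef_pos: [601.5, -66.1, 193.6]
eef_rot: [3.098, 0.523, 0.002]
force: [0.4, 0.3, 0.4]
grip_width: 57.0
grasp_force: 0.0
```

step_arm(
  rows=[
    [0,0,0,0],
    [0,0,0,0],
    [0,0,0,0],
    [0,0,0,0],
    [0,0,0,0],
    [0,0,0,0],
    [0,0,0,0],
    [0,0,0,0],
    [0,0,0,0],
    [0,0,0,0],
  ],
  hand=-1,
)

```text
clock: 13.2
eef_pos: [601.2, -66.6, 192.8]
eef_rot: [-3.098, -0.522, -0.0]
force: [0.1, 0.6, 1.9]
grip_width: 19.2
grasp_force: 30.0
```

```bash
python3 st.py; python3 - <<'E'
import numpy as np
from workcell import arm
p=np.array(arm.state()['eef_pos'])[:2]; A=np.array([522,-94.5]); d=p-A
r=np.hypot(*d); a=np.arctan2(d[1],d[0]); print(r,np.degrees(a))
t=a+np.arange(0,40)*.08
P=A+84.3*np.c_[np.cos(t),np.sin(t)]
D=np.diff(P,axis=0)/40; print(np.round(D[:34],3).tolist())
E
```

```text
13.2 [601.2 -66.6 192.8] yaw y -70.8781226297479 [ 0.  0. -1.] 19.249494174239906 [0.1 0.6 1.9] [-0.22  0.42  1.56  0.    1.16  1.01]
83.962688122742 19.400032336016352
[[-0.062, 0.157], [-0.075, 0.151], [-0.086, 0.145], [-0.098, 0.137], [-0.108, 0.129], [-0.118, 0.12], [-0.128, 0.11], [-0.136, 0.1], [-0.144, 0.088], [-0.15, 0.077], [-0.156, 0.064], [-0.16, 0.052], [-0.164, 0.039], [-0.167, 0.026], [-0.168, 0.012], [-0.169, -0.001], [-0.168, -0.015], [-0.166, -0.028], [-0.163, -0.041], [-0.16, -0.054], [-0.155, -0.067], [-0.149, -0.079], [-0.142, -0.091], [-0.134, -0.102], [-0.126, -0.112], [-0.116, -0.122], [-0.106, -0.131], [-0.096, -0.139], [-0.084, -0.146], [-0.072, -0.152], [-0.06, -0.158], [-0.047, -0.162], [-0.034, -0.165], [-0.021, -0.167]]
```

Knob gripped at 19.2 mm. Turning counter-clockwise along the circle, with the hand rotating along.

step_arm(
  rows=[
    [-0.06,0.16,0,1],
    [-0.075,0.15,0,1],
    [-0.085,0.145,0,1],
    [-0.1,0.135,0,1],
    [-0.11,0.13,0,1],
    [-0.12,0.12,0,1],
    [-0.13,0.11,0,1],
    [-0.135,0.1,0,1],
    [0,0,0,0],
    [0,0,0,0],
    [0,0,0,0],
  ],
)

```text
clock: 14.12
eef_pos: [568.4, -25.2, 192.8]
eef_rot: [2.777, 1.467, -0.001]
force: [-2.9, -2.1, 2.3]
grip_width: 19.4
grasp_force: 30.0
```

```bash
cat >> st.py <<'E'
d=np.array(s['eef_pos'])[:2]-[522,-94.5];a=np.arctan2(d[1],d[0]);f=np.array(s['force'])[:2];u=d/np.hypot(*d)
print('r',np.hypot(*d),'ang',np.degrees(a),'Frad',f@u,'Ftan',f@[-u[1],u[0]],'grip',s['grasp_force'])
E
python3 st.py
```

```text
14.1167 [568.4 -25.2 192.8] yaw y -34.30911828095874 [-0.    -0.001 -1.   ] 19.440140866780737 [-2.9 -2.1  2.3] [-0.17  0.37  1.64 -0.    1.13  0.43]
r 83.45186144490967 ang 56.197614589235954 Frad -3.359190629179848 Ftan 1.2687234398746525 grip 30.00065803527832
```

step_arm(
  rows=[
    [-0.144,0.09,0,1],
    [-0.15,0.077,0,1],
    [-0.156,0.064,0,1],
    [-0.16,0.052,0,1],
    [-0.164,0.04,0,1],
    [-0.167,0.026,0,1],
    [-0.168,0.012,0,1],
    [-0.17,0,0,1],
    [-0.168,-0.015,0,1],
    [-0.166,-0.028,0,1],
    [0,0,0,0],
    [0,0,0,0],
  ],
)

```text
clock: 15.12
eef_pos: [505.0, -13.6, 192.8]
eef_rot: [1.985, 2.432, -0.001]
force: [1.3, -5.9, -0.8]
grip_width: 19.8
grasp_force: 30.0
```

```bash
python3 st.py
```

```text
15.1167 [505.  -13.6 192.8] yaw y 11.56040951130628 [ 0.002 -0.003 -1.   ] 19.78812421345397 [ 1.3 -5.9 -0.8] [-0.16  0.28  1.78 -0.    1.08 -0.36]
r 82.68990720666895 ang 101.87767344026992 Frad -6.041864632138505 Ftan -0.07874966415526552 grip 30.000286996364594
```

step_arm(
  rows=[
    [-0.163,-0.06,0,1],
    [-0.16,-0.065,0,1],
    [-0.155,-0.07,0,1],
    [-0.15,-0.08,0,1],
    [-0.142,-0.09,0,1],
    [-0.134,-0.1,0,1],
    [-0.126,-0.11,0,1],
    [-0.116,-0.12,0,1],
    [-0.106,-0.13,0,1],
    [-0.096,-0.14,0,1],
    [0,0,0,0],
    [0,0,0,0],
  ],
)

```text
clock: 16.12
eef_pos: [452.0, -51.5, 192.9]
eef_rot: [0.883, 3.011, -0.0]
force: [4.5, -4.2, -4.4]
grip_width: 19.6
grasp_force: 30.0
```

```bash
python3 st.py
```

```text
16.1167 [452.  -51.5 192.9] yaw y 57.31220224633335 [ 0.003 -0.001 -1.   ] 19.642676818243373 [ 4.5 -4.2 -4.4] [-0.27  0.21  1.88 -0.    1.04 -1.27]
r 82.16817877847251 ang 148.48335361997704 Frad -6.040534403266978 Ftan 1.1733123492604123 grip 29.998860955238342
```

The points held so far fit a circle of radius 84 about (523,-96). The front line is then at 170.9°, so the target is about (440.1,-82.7).

step_arm(
  rows=[
    [-0.085,-0.145,0,1],
    [-0.072,-0.152,0,1],
    [-0.06,-0.158,0,1],
    [-0.047,-0.162,0,1],
    [-0.035,-0.165,0,1],
    [0,0,0,0],
    [0,0,0,0],
    [0,0,0,0],
    [0,0,0,0],
  ],
)

```text
clock: 16.87
eef_pos: [440.7, -82.2, 192.9]
eef_rot: [0.267, 3.126, -0.0]
force: [5.6, -2.8, -5.8]
grip_width: 19.3
grasp_force: 30.0
```

```bash
python3 st.py; python3 - <<'E'
from h import *
s=snap('scene','s6.png');t=snap('top','t6.png');w=snap('wrist','w6.png')
for n,p in dict(tip=(328,-64.5,12),knob=(440,-82.7,195),lev=(548,68.5,116),axis=(523,-96,115)).items(): print(n,[np.round(proj(c,p)) for c in(t,s,w)])
cv2.imwrite('pics/c6.png',cv2.cvtColor(np.vstack([np.hstack([cv2.resize(t['image'][170:350,150:390],(400,300)),cv2.resize(w['image'],(400,300))]),np.hstack([cv2.resize(s['image'][90:290,150:416],(400,300)),cv2.resize(s['image'],(400,300))])]),cv2.COLOR_RGB2BGR))
E
```

```text
16.8667 [440.7 -82.2 192.9] yaw y 80.22783585009877 [ 0.004 -0.001 -1.   ] 19.262119811566453 [ 5.6 -2.8 -5.8] [-0.34  0.2   1.9   0.    1.04 -1.74]
r 82.23722468039827 ang 171.41231960737562 Frad -5.9606511564437215 Ftan 1.9011910252440092 grip 29.9990451335907
tip [array([262., 341.]), array([194., 180.]), array([280.,  79.])]
knob [array([267., 285.]), array([214., 148.]), array([281., 279.])]
lev [array([197., 236.]), array([293., 153.]), array([480., 315.])]
axis [array([275., 247.]), array([245., 192.]), array([282., 318.])]
```

View pics/c6.png

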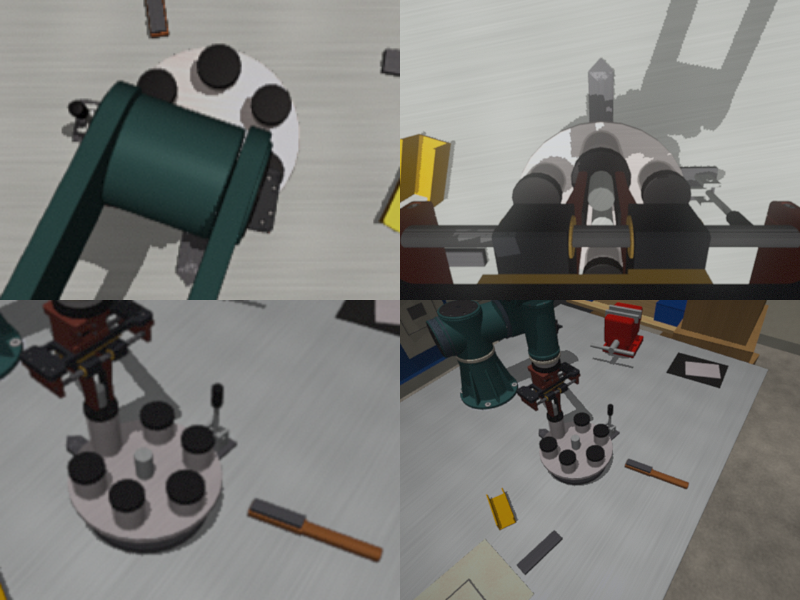

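In the wrist view the tongue tip (601,60), the knob (600,190) and the post are in one line. The lever is upright at scene (294,153), the bystanders look undisturbed and the grip is 30 N. Handing in.

```bash
python3 -c "
from workcell import arm
print(arm.sign_off())"
```

```text
the job is handed in; nothing more can be done
None
```

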